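# Set the spouted pourer on the banding wheel, spout to the pointer

## Task

Lift the little spouted pourer out of the crate of unglazed pots and set it down gently, upright, in the middle of the banding wheel, with its spout facing the wheel's pointer, ready for decorating. Do not drop it, and leave the other pots in the crate and the things on the bench standing where they are.

Things in the scene. Friction and masses are not known exactly. Their poses are not given: they have to be found in the camera images.
- pourer: Buff unglazed hollow cup with an open spout; outer diameter 54 mm (48 mm at the foot), 76 mm tall, wall 5 mm, 0.1 to 0.25 kg. Origin: centre of its underside, z up, x along the spout, which juts out to 53 mm from the axis, tapering like a beak from 31 to 9 mm wide, 50 to 76 mm above the underside. Sides at +y and -y are bare. Stands in any of three places in the crate.
- spout_tip (a point): The lip of the pourer's spout, 52 mm from the pourer's axis and 72 mm above its underside.
- tumbler: Plain cup of the same clay, diameter and height as the pourer but without a spout, standing in the crate: stays there. Origin: centre of its underside.
- vase: Small narrow-necked vase of the same clay, 60 mm widest diameter, 90 mm tall, standing in the crate: stays there. Origin: centre of its underside.
- crate: Yellow plastic open crate, fixed; outer size 280 (x) by 370 (y) by 70 mm high, walls and floor 5 mm. Origin: centre of its underside on the bench, so its inner floor is at z = 5 mm. May be to the left or to the right of the robot.
- wheel: Potter's banding wheel, locked so that it does not turn, fixed to the bench; round metal disc of 190 mm diameter with its flat top 60 mm above the bench and concentric rings scribed around its centre. Origin: centre of its underside; x points from the centre towards the pointer. The crate is on one side of the robot, the wheel on the other.
- wheel_top (a point): Centre of the wheel's flat top, 60 mm above the bench; axes as the wheel's.
- pointer_tip (a point): Tip of the pointer: a small brass cone lying level on a dark block (24 mm wide, top 80 mm above the bench) at the wheel's rim, its tip towards the wheel's centre, 66 mm from the centre and 11 mm above the wheel's top.
- bowl: Bystander: white bowl, 120 mm rim diameter, 55 mm tall, on the bench. Origin: centre of its underside.
- brush_pot: Bystander: white pot, 72 mm diameter, 80 mm tall, with brushes standing in it up to 185 mm high. Origin: centre of its underside.
- paddle: Bystander: flat wooden paddle lying on the bench, 220 by 55 by 14 mm, long along its x. Origin: on its underside, where blade and handle meet.
Mind the look-alikes: they are no part of the job. Leave any purple or red look-alike of the tumbler alone.

How it is judged:
By the outcome, as a careful person would: the job done as asked, in the order asked, and still so for the second after the job is handed in, with the robot touching nothing.
It also fails if it takes over 40 s, if anything falls off the work surface, if the arm or the gripper's body presses on something with over 40 N, if the wrist force passes 120 N, or if a joint passes its speed limit or range.

## Robot

A 6-joint arm with a two-finger parallel gripper is mounted at the origin on the work surface. World frame = base frame: x ahead of the robot, y to its left, z up, the work surface at z = 0. Lengths are in mm, angles in rad, forces in N, time in s.
With the tool pointing down it reaches from about 400 to 925 mm from the base axis. Payload 12.5 kg.
Tool frame: the origin (TCP) lies where the fingers leave the gripper's body, on its centre line; the fingertips stand 78 mm ahead of it and the grasp point (between the pads) lies 59 mm ahead of it (env.tip_extent is the distance from the TCP to the fingertips, in mm); z points along the fingers, y is the direction in which the jaws open and shut (so a half turn about z gives the same grasp; the last joint's range is limited). The gripper opens to 95 mm and grips with 3 to 60 N. Pads are 20 mm wide; open, the fingers measure 119 mm over their backs; the gripper's body (75 mm by 180 mm) begins 59 mm behind the grasp point.
Start: joints at [-1.269, 0.491, 1.559, -0, 1.092, -0.106], TCP at [247.891, -573.749, 292.261] pointing down, gripper open.
Joint ranges: [-3.1, 3.1], [-0.84, 2.19], [0.05, 2.79], [-1.13, 4.28], [0.06, 2.93], [-2.69, 2.69]. Speed limits (rad/s): [2.22, 2.22, 2.79, 3.14, 3.14, 3.14].

## Interface

Orientations are given as [roll, pitch, yaw] about the fixed x, y, z axes, in that order (R = Rz(yaw) Ry(pitch) Rx(roll)).
In Python, from cell import env gives the robot as it stands. The module is installed in compiled form; this text tells all that it offers.
- The arm moves only by the tool play_rows, never from a script. Its argument "targets" is a list of rows, each an object with "linear": the shift along the tool's x, y, z in mm, a list of three; "turn": the turn about the tool's z in rad. A call has 1 to 20 rows; each row is the pose to reach, as a shift and turn from the pose commanded when the call began, along the tool's axes at that moment; what a row does not reach only later rows make up. A row lasts 1/8 s, in which the tool goes at most 62.5 mm and 10.7 degrees, less where a joint would pass 70% of its speed; a pose out of reach is approached as far as the arm can. A call with a gripper value outside its range is refused whole. "hand" is the finger opening in mm, from 0 to 95.1, set as the call begins (left out, the last holds). The fingers move at their own pace and stop on an object; the grip force is fixed at half the most. Time passes only in rows, so rows that repeat a pose let the fingers close. It gives the time, the measured TCP pose, the force and the opening at its end, in the units of the state.
- env.state(): the state, without advancing time (a new reading comes with each control period).
- env.read_camera(name): name is "scene" or "top"; returns (picture, depth): 420x560x3 uint8, red, green, blue; 420x560 float32, mm along the optical axis (not along the pixel's ray), 0 where there is no reading.
- env.camera_params(name): a dict with "fx", "fy", "cx", "cy" (pixels), "R" (3x3) and "t" (3): a world point X has camera coordinates R X + t. Camera axes: x right, y down, z forward; pixel columns grow to the right and rows downward; lengths in mm; the calibration is good to about 2 mm. A picture is of the moment at which its call begins. camera_params takes no time and is no camera call.
- env.job_done(): hands the job in, once; it reports no verdict.
The state is a dict: "t": time; "joints": joint angles; "qvel": joint speeds; "tau": joint torques, N m; "eef_pos": TCP position; "tcp_rot": TCP orientation; "ft_force": force on the tool from outside, world axes, zero at the start; "moment": the same for the moment, N m; "opening": opening from 0.0 (shut) to 1.0 (fully open).
Only numpy, scipy, OpenCV 4.12 (cv2) and the standard library are available. Lean on these libraries where they do the work, as an engineer would, in place of code of your own. Each camera call takes 0.05 s, during which the arm holds its last target.

## Working session

There is one attempt and no reset: what is moved stays moved. The work goes in short steps, Python scripts to look and compute and a tool call to move; the robot and the scene stay as the last step left them, time stands still between calls to the robot, and variables do not carry over. Pictures are saved under pics/ and viewed, and the job is handed in when it is done.

Besides the shell and the picture viewer there is one more tool, called by a JSON object that holds its "method" and its "body". play_rows: Moves the arm, as the interface text tells. Its arguments: {"type":"object","properties":{"targets":{"type":"array","items":{"type":"object","properties":{"linear":{"type":"array","items":{"type":"number"}},"turn":{"type":"number"}}}},"hand":{"type":"number"}},"required":["targets"]}

```bash
mkdir -p pics; ls
python3 - <<'E'
from cell import env
import cv2,numpy as np
s=env.state();print(s)
for n in("scene","top"):
    p,d=env.read_camera(n);np.savez(f"{n}0.npz",p=p,d=d,**env.camera_params(n))
    cv2.imwrite(f"pics/{n}0.png",p[:,:,::-1]);c=env.camera_params(n);print(c)
E
```

```text
pics
{'t': 0.0, 'joints': array([-1.26863492e+00,  4.91569528e-01,  1.55951386e+00, -3.71096567e-06,
        1.09170679e+00, -1.05611458e-01]), 'qvel': array([-9.41818160e-04,  7.46600904e-04, -1.75774968e-03,  1.37779657e-03,
       -8.45499881e-05, -2.86818491e-04]), 'tau': array([-1.20783579e-04, -6.12645078e+01, -2.58183450e+01,  6.93712919e-02,
        4.82155848e-02, -1.51676049e-04]), 'eef_pos': array([ 247.81183537, -573.57004102,  291.63332811]), 'tcp_rot': array([-3.14040145e+00, -1.22964692e-04,  4.07774505e-01]), 'ft_force': array([-0.73890628, -0.98102524, -0.12484041]), 'moment': array([ 0.0026416 ,  0.01394117, -0.055891  ]), 'opening': 0.9998713767235078}
{'fx': 545.5535378887325, 'fy': 545.5535378887325, 'cx': 284.0333203767155, 'cy': 216.35202290161638, 'R': array([[-0.40570767,  0.91365195, -0.02532572],
       [ 0.5308624 ,  0.21299291, -0.82025553],
       [-0.74403387, -0.34622843, -0.57143632]]), 't': array([ 323.42258249, -255.83898547, 1944.3093482 ])}
{'fx': 386.63721686077974, 'fy': 386.63721686077974, 'cx': 283.7678945877169, 'cy': 209.40260864103047, 'R': array([[-0.02863349, -0.99953513, -0.01047083],
       [-0.98289439,  0.03006023, -0.18170031],
       [ 0.1819306 ,  0.00508901, -0.9832982 ]]), 't': array([-57.36371669, 622.30522411, 799.67049957])}
```

View pics/scene0.png

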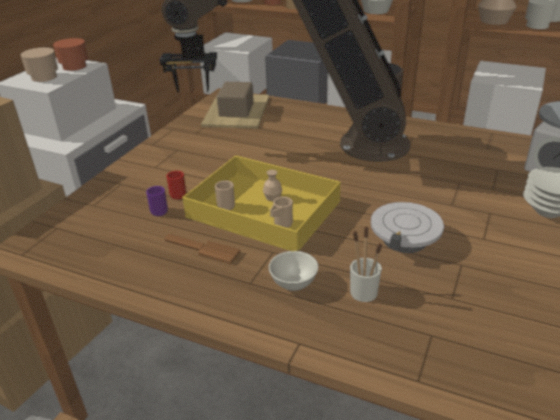

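View pics/top0.png

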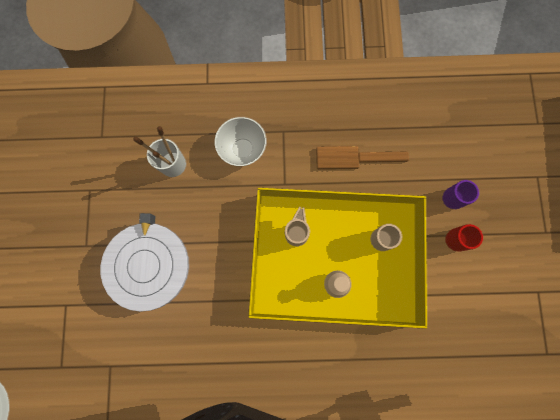

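The top view shows three buff pots in the crate: (297,231) with a beak towards (300,213), (387,237) a plain cup, and (338,285) the narrow-necked vase. The red and purple cups at (465,238) and (461,194) are outside the crate. The wheel is at (145,266), with its pointer at (146,226). (297,231) fits the pourer because only it has a spout. I'll confirm that in a crop.

Run:
```python
import cv2,numpy as np
p=np.load("top0.npz")['p'][:,:,::-1]
a=cv2.resize(p[195:265,260:340],None,fx=5,fy=5,interpolation=cv2.INTER_CUBIC)
b=cv2.resize(p[205:275,105:185],None,fx=5,fy=5,interpolation=cv2.INTER_CUBIC)
cv2.imwrite("pics/crop1.png",np.hstack([a,b]))
```

```text
(no output)
```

View pics/crop1.png

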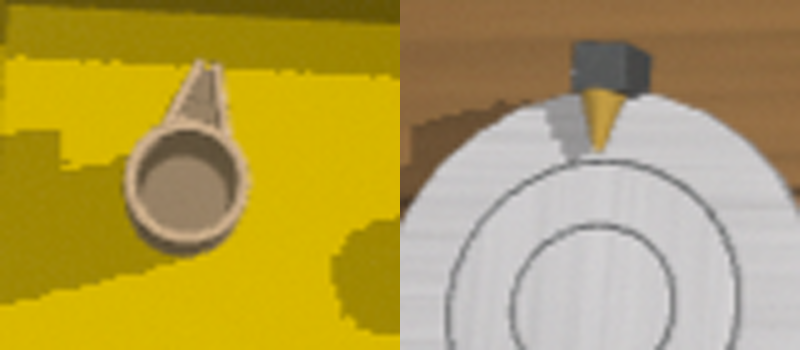

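Confirmed: the pourer is the cup with the beak. In the crop its rim centre is at (186,185) and its spout tip at (208,65). Next I'll measure it and the wheel.

```bash
cat > h.py <<'E'
import cv2,numpy as np
from scipy.optimize import least_squares
def plane(c,uv,z):
    uv=np.atleast_2d(np.asarray(uv,float));R=c['R'];C=-R.T@c['t']
    d=np.c_[(uv[:,0]-c['cx'])/c['fx'],(uv[:,1]-c['cy'])/c['fy'],np.ones(len(uv))]@R
    return C+d*((z-C[2])/d[:,2])[:,None]
def cloud(c,d):
    v,u=np.indices(d.shape);P=np.stack([(u-c['cx'])/c['fx']*d,(v-c['cy'])/c['fy']*d,d],-1)
    W=(P-c['t'])@c['R'];W[d==0]=np.nan;return W
def proj(c,X):
    q=c['R']@np.asarray(X,float)+c['t'];return c['fx']*q[0]/q[2]+c['cx'],c['fy']*q[1]/q[2]+c['cy']
def circ(P,r=None):
    m=P.mean(0)
    f=lambda a:np.hypot(P[:,0]-a[0],P[:,1]-a[1])-(a[2] if r is None else r)
    s=least_squares(f,[*m,r or 30],loss='soft_l1',f_scale=1.);return s.x,np.abs(s.fun).mean()
E
python3 - <<'E'
from h import *
for n in("top","scene"):
    c=dict(np.load(n+"0.npz"));p=c['p'];W=cloud(c,c['d']);Z=W[...,2]
    hsv=cv2.cvtColor(p,cv2.COLOR_RGB2HSV)
    print(n)
    # pots in crate by height+colour (low sat)
    crate=(hsv[...,0]>20)&(hsv[...,0]<32)&(hsv[...,1]>150)
    ys,xs=np.where(crate);print("crate xyz range",np.nanpercentile(W[crate],[0.5,99.5],axis=0).round().tolist())
    m=((hsv[...,1]<130)&(Z>10)&(Z<120)).astype(np.uint8)
    k,l,st,ce=cv2.connectedComponentsWithStats(m)
    for i in range(1,k):
        if st[i,4]>60:
            q=W[l==i];print(ce[i].round(),st[i,4],np.nanmedian(q,axis=0).round(),"zmax",np.nanmax(q[:,2]).round())
    # wheel
    if n=="top": seed=(145,266)
    else: seed=(407,224)
    wm=((Z>50)&(Z<70)&(hsv[...,1]<60)).astype(np.uint8)
    k,l,st,ce=cv2.connectedComponentsWithStats(wm);i=l[seed[1]-3,seed[0]+3]
    cn=max(cv2.findContours((l==i).astype(np.uint8),cv2.RETR_EXTERNAL,cv2.CHAIN_APPROX_NONE)[0],key=len)[:,0]
    print("wheel",circ(plane(c,cn,60)[:,:2]),circ(plane(c,cn,60)[:,:2],95), "z",np.nanmedian(Z[l==i]))
t=dict(np.load("top0.npz"))
print("pointer tip",plane(t,[144.3,234.7],71))
print("rim c",plane(t,[296.9,231.7],81),"spout",plane(t,[301.4,207.8],78))
E
```

```text
top
crate xyz range [[367.0, -386.0, -1.0], [664.0, 0.0, 71.0]]
[239. 139.] 1513 [804.  28.  30.] zmax 58.0
[166. 157.] 873 [751. 185.  59.] zmax 120.0
[297. 228.] 533 [ 580. -106.   68.] zmax 83.0
[144. 266.] 6208 [504. 228.  59.] zmax 83.0
[386. 237.] 557 [ 553. -302.   58.] zmax 84.0
[337. 284.] 542 [ 456. -183.   61.] zmax 97.0
[  3. 403.] 263 [232. 515.  44.] zmax 67.0
wheel (array([505.01917265, 229.49512793,  93.60843259]), np.float64(2.502298493840433)) (array([505.20691667, 229.43620863,  95.        ]), np.float64(3.1655332399367215)) z 59.13098639042129
scene
crate xyz range [[365.0, -381.0, 0.0], [671.0, 2.0, 72.0]]
[119.  25.] 1615 [ -748. -1699.    70.] zmax 120.0
[522.   3.] 107 [-2045.   328.    37.] zmax 63.0
[211.  19.] 151 [-1091. -1301.    46.] zmax 92.0
[406.  46.] 508 [-806. -112.   68.] zmax 120.0
[455.  57.] 452 [-772.  130.   64.] zmax 120.0
[49. 46.] 75 [ -235. -1700.   111.] zmax 120.0
[11. 68.] 447 [   15. -1700.    78.] zmax 120.0
[ 63. 103.] 2682 [  261. -1174.    67.] zmax 120.0
[236. 105.] 1852 [ -16. -569.   41.] zmax 107.0
[373. 146.] 1105 [71.  7. 18.] zmax 77.0
[ 15. 160.] 1079 [  646. -1028.    62.] zmax 120.0
[544. 178.] 2303 [208. 548.  83.] zmax 120.0
[278. 200.] 995 [ 553. -117.   59.] zmax 100.0
[225. 194.] 515 [ 568. -290.   57.] zmax 85.0
[157. 200.] 482 [ 660. -464.   54.] zmax 81.0
[407. 225.] 2663 [523. 235.  60.] zmax 83.0
[178. 239.] 100 [ 754. -338.   14.] zmax 19.0
[217. 250.] 344 [ 755. -209.   14.] zmax 19.0
[365. 277.] 1125 [767. 191.  60.] zmax 120.0
[293. 269.] 1318 [761.  13.  37.] zmax 61.0
wheel (array([513.8356027 , 232.39133507,  96.4630468 ]), np.float64(3.167965540240337)) (array([513.57692459, 232.4519265 ,  95.        ]), np.float64(3.512592798926823)) z 59.74874206170625
pointer tip [[571.36567644 226.82496241  71.        ]]
rim c [[ 566.76314511 -102.42789121   81.        ]] spout [[ 618.74990632 -114.02783737   78.        ]]
```

```bash
cat > rings.py <<'E'
from h import *
def rings(c,g,c0,z=60):
    # dark scribed lines: blackhat, back-projected, radius bands
    bh=cv2.morphologyEx(g,cv2.MORPH_BLACKHAT,np.ones((7,7),np.uint8))
    v,u=np.where(bh>25);P=plane(c,np.c_[u,v],z)[:,:2];w=bh[v,u].astype(float)
    r=np.hypot(*(P-c0).T);h,e=np.histogram(r,np.arange(10,100,3));print(list(zip(e[:-1],h)))
    return P,r
E
python3 - <<'E'
from rings import *
for n,c0 in(("top",[507,228]),("scene",[507,228])):
    c=dict(np.load(n+"0.npz"));g=cv2.cvtColor(c['p'],cv2.COLOR_RGB2GRAY)
    P,r=rings(c,g,np.array(c0))
    for lo,hi in((25,43),(55,75)) :
        s=P[(r>lo)&(r<hi)]
        print(n,lo,len(s),circ(s))
c=dict(np.load("top0.npz"));W=cloud(c,c['d']);hsv=cv2.cvtColor(c['p'],cv2.COLOR_RGB2HSV)
Z=W[...,2];m=(hsv[...,1]<130)&(Z>74)&(Z<90)
m[:190]=0;m[260:]=0;m[:,:265]=0;m[:,330:]=0
v,u=np.where(m);P=plane(c,np.c_[u,v],81)[:,:2]
a=np.array([567,-102.4]);r=np.hypot(*(P-a).T)
for _ in range(5):
    r=np.hypot(*(P-a).T);s=P[(r>18)&(r<32)&(P[:,0]<a[0]+15)];f=circ(s,24.5);a=f[0][:2]
print("rim",f,len(s))
sp=P[r>31];print("spout pts",len(sp),sp.mean(0),"dir",np.degrees(np.arctan2(*(sp.mean(0)-a)[::-1])), "max r",r.max())
E
```

```text
[(np.int64(10), np.int64(0)), (np.int64(13), np.int64(0)), (np.int64(16), np.int64(0)), (np.int64(19), np.int64(0)), (np.int64(22), np.int64(0)), (np.int64(25), np.int64(0)), (np.int64(28), np.int64(7)), (np.int64(31), np.int64(53)), (np.int64(34), np.int64(51)), (np.int64(37), np.int64(42)), (np.int64(40), np.int64(0)), (np.int64(43), np.int64(0)), (np.int64(46), np.int64(0)), (np.int64(49), np.int64(0)), (np.int64(52), np.int64(0)), (np.int64(55), np.int64(2)), (np.int64(58), np.int64(79)), (np.int64(61), np.int64(96)), (np.int64(64), np.int64(99)), (np.int64(67), np.int64(6)), (np.int64(70), np.int64(0)), (np.int64(73), np.int64(0)), (np.int64(76), np.int64(2)), (np.int64(79), np.int64(2)), (np.int64(82), np.int64(1)), (np.int64(85), np.int64(2)), (np.int64(88), np.int64(5)), (np.int64(91), np.int64(4)), (np.int64(94), np.int64(10))]
top 25 153 (array([505.37998346, 231.07853407,  34.92231091]), np.float64(0.8079706830764173))
top 55 282 (array([505.39752921, 230.80601184,  62.76404057]), np.float64(0.8548460598247949))
[(np.int64(10), np.int64(0)), (np.int64(13), np.int64(0)), (n
[... 456 characters left out ...]
(4)), (np.int64(64), np.int64(5)), (np.int64(67), np.int64(0)), (np.int64(70), np.int64(0)), (np.int64(73), np.int64(0)), (np.int64(76), np.int64(0)), (np.int64(79), np.int64(0)), (np.int64(82), np.int64(0)), (np.int64(85), np.int64(0)), (np.int64(88), np.int64(0)), (np.int64(91), np.int64(0)), (np.int64(94), np.int64(0))]
scene 25 6 (array([506.0051719 , 230.81751895,  34.17323728]), np.float64(0.45436124210946954))
scene 55 12 (array([506.15669831, 229.90586224,  62.76965199]), np.float64(0.5321194283147695))
rim (array([ 568.61919666, -101.78325539,   24.5       ]), np.float64(1.328298590801627)) 123
spout pts 41 [ 608.78323844 -110.96786501] dir -12.88077298097677 max r 52.22283690714435
```

```bash
cat >> h.py <<'E'
from scipy.spatial.transform import Rotation as Ro
def rel(s,target,yaw):
    R=Ro.from_euler('xyz',s['tcp_rot']).as_matrix()
    return (R.T@(np.asarray(target)-s['eef_pos'])).round(1), round((s['tcp_rot'][2]-yaw+np.pi)%(2*np.pi)-np.pi,3)
E
python3 - <<'E'
from h import *
from cell import env
c=dict(np.load("top0.npz"));W=cloud(c,c['d']);hsv=cv2.cvtColor(c['p'],cv2.COLOR_RGB2HSV)
Z=W[...,2]
m=((hsv[...,1]<130)&(Z>71)&(Z<92)).astype(np.uint8);m[:190]=0;m[260:]=0;m[:,:265]=0;m[:,330:]=0
cs,h=cv2.findContours(m,cv2.RETR_CCOMP,cv2.CHAIN_APPROX_NONE)
for q in cs:
    if len(q)<20: continue
    P=plane(c,q[:,0],81)[:,:2];a=np.array([567,-102.4]);r=np.hypot(*(P-a).T)
    P=P[r<31];print(len(P),circ(P))
print("cam",-c['R'].T@c['t'])
s=env.state()
print(rel(s,[567,-102.3,292],-.222),rel(s,[567,-102.3,114],-.222))
E
```

```text
61 (array([ 568.33480584, -102.07230916,   25.74571011]), np.float64(0.6796329980595128))
58 (array([ 568.30727219, -101.59737352,   22.23424625]), np.float64(0.44818780394951085))
10 (array([ 645.17280524, -114.62058563,   52.28101182]), np.float64(0.7056661492372086))
cam [464.53325628 -80.11321527 898.78697274]
(array([ 4.799e+02, -3.061e+02,  1.000e-01]), np.float64(0.63)) (array([ 479.9, -305.9,  178.1]), np.float64(0.63))
```

{"method": "play_rows", "body": {"hand": 95, "targets": [{"linear":[15,-10,0],"turn":0.03},{"linear":[45,-29,0],"turn":0.08},{"linear":[85,-54,0],"turn":0.14},{"linear":[130,-83,0],"turn":0.2},{"linear":[175,-111,0],"turn":0.26},{"linear":[220,-140,0],"turn":0.32},{"linear":[265,-169,0],"turn":0.38},{"linear":[310,-197,0],"turn":0.44},{"linear":[355,-226,0],"turn":0.5},{"linear":[400,-254,0],"turn":0.56},{"linear":[440,-280,0],"turn":0.6},{"linear":[467,-297,0],"turn":0.63},{"linear":[481,-306,0],"turn":0.64},{"linear":[481,-306,0],"turn":0.64},{"linear":[481,-306,0],"turn":0.64},{"linear":[481,-306,0],"turn":0.64}]}}

```text
t: 2.1
eef_pos: [567.7, -102.8, 292.3]
tcp_rot: [3.141, 0.0, -0.233]
ft_force: [-0.1, 0.4, 0.7]
opening: 0.999
```

{"method": "play_rows", "body": {"targets": [{"linear":[0,-1,20],"turn":0},{"linear":[0,-1,50],"turn":0},{"linear":[0,-1,80],"turn":0},{"linear":[0,-1,100],"turn":0},{"linear":[0,-1,110],"turn":0},{"linear":[0,-1,110],"turn":0},{"linear":[0,-1,110],"turn":0}]}}

```text
t: 2.98
eef_pos: [568.6, -101.3, 183.0]
tcp_rot: [3.141, -0.001, -0.232]
ft_force: [-1.0, -1.0, 0.1]
opening: 0.998
```

Run:
```python
from h import *
from cell import env
s=env.state();print(s['eef_pos'],s['tcp_rot'])
p,d=env.read_camera("scene");c=env.camera_params("scene")
cv2.imwrite("pics/s1.png",cv2.resize(p[130:270,180:360,::-1],None,fx=4,fy=4,interpolation=cv2.INTER_CUBIC))
```

```text
[ 568.56795185 -101.34081501  183.01879282] [ 3.14143650e+00 -1.22871951e-03 -2.32385182e-01]
```

View pics/s1.png

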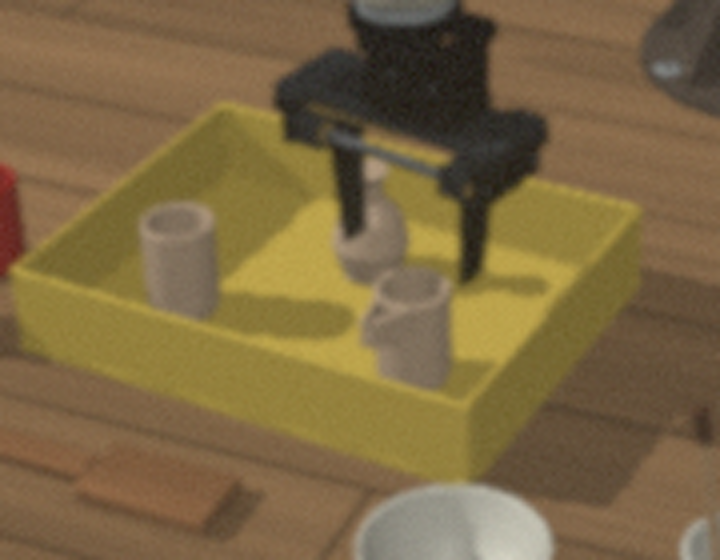

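The open fingertips, at (350,230) and (470,275) in the crop, straddle the pourer's rim at (412,287), and their midpoint sits just above it. The vase and tumbler are clear.

{"method": "play_rows", "body": {"targets": [{"linear":[0,0,12],"turn":0},{"linear":[0,0,30],"turn":0},{"linear":[0,0,48],"turn":0},{"linear":[0,0,62],"turn":0},{"linear":[0,0,69],"turn":0},{"linear":[0,0,69],"turn":0},{"linear":[0,0,69],"turn":0}]}}

```text
t: 3.9
eef_pos: [568.5, -101.2, 113.7]
tcp_rot: [3.141, -0.001, -0.232]
ft_force: [-0.8, 0.8, 0.0]
opening: 0.996
```

{"method": "play_rows", "body": {"hand": 62, "targets": [{"linear":[0,0,0],"turn":0},{"linear":[0,0,0],"turn":0},{"linear":[0,0,0],"turn":0},{"linear":[0,0,0],"turn":0}]}}

```text
t: 4.4
eef_pos: [568.3, -101.1, 113.3]
tcp_rot: [3.142, -0.0, -0.232]
ft_force: [0.8, 0.1, 0.9]
opening: 0.665
```

{"method": "play_rows", "body": {"hand": 40, "targets": [{"linear":[0,0,0],"turn":0},{"linear":[0,0,0],"turn":0},{"linear":[0,0,0],"turn":0},{"linear":[0,0,0],"turn":0},{"linear":[0,0,0],"turn":0}]}}

```text
t: 5.03
eef_pos: [568.3, -101.2, 113.2]
tcp_rot: [3.142, -0.0, -0.232]
ft_force: [0.3, -0.5, -0.4]
opening: 0.57
```

{"method": "play_rows", "body": {"targets": [{"linear":[0,0,0],"turn":0},{"linear":[0,0,-3],"turn":0},{"linear":[0,0,-10],"turn":0},{"linear":[0,0,-22],"turn":0},{"linear":[0,0,-40],"turn":0},{"linear":[0,0,-64],"turn":0},{"linear":[0,0,-90],"turn":0},{"linear":[0,0,-116],"turn":0},{"linear":[0,0,-140],"turn":0},{"linear":[0,0,-156],"turn":0},{"linear":[0,0,-163],"turn":0},{"linear":[0,0,-163],"turn":0},{"linear":[0,0,-163],"turn":0}]}}

```text
t: 6.65
eef_pos: [568.1, -101.1, 275.4]
tcp_rot: [-3.142, 0.001, -0.232]
ft_force: [-0.1, 0.2, -1.6]
opening: 0.573
```

Run:
```python
from h import *
from cell import env
s=env.state();print(s['eef_pos'],s['tcp_rot'],s['ft_force'],s['opening'],s['joints'])
p,d=env.read_camera("scene");c=env.camera_params("scene")
np.savez("scene2.npz",p=p,d=d,**c)
cv2.imwrite("pics/s2.png",cv2.resize(p[90:270,180:380,::-1],None,fx=3.3,fy=3.3,interpolation=cv2.INTER_CUBIC))
print(rel(s,[505.5,230.8,s['eef_pos'][2]],-.061))
```

```text
[ 568.11837248 -101.07179994  275.40949153] [-3.14159039e+00  1.33644070e-03 -2.32256648e-01] [-0.1431626   0.20239919 -1.58157786] 0.5729422822452176 [-2.90491991e-01  4.40967545e-01  1.69864017e+00 -8.95584342e-05
  1.00331925e+00  1.51260917e+00]
(array([-1.373e+02, -3.085e+02,  2.000e-01]), np.float64(-0.171))
```

View pics/s2.png

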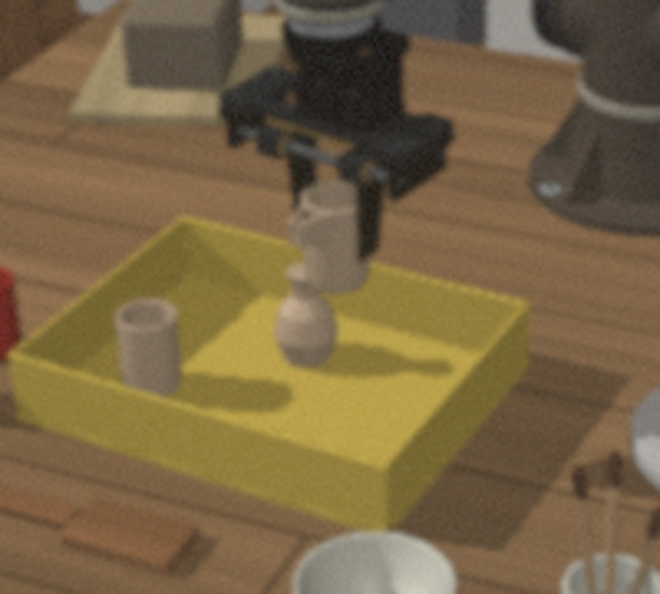

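The pourer hangs upright in the jaws, its beak at (303,220) in the crop, and the force reads about 0.16 kg. The tumbler and vase are undisturbed. Now over to the wheel.

{"method": "play_rows", "body": {"targets": [{"linear":[-4,-9,0],"turn":0},{"linear":[-12,-28,0],"turn":-0.01},{"linear":[-25,-56,0],"turn":-0.03},{"linear":[-40,-90,0],"turn":-0.05},{"linear":[-55,-124,0],"turn":-0.07},{"linear":[-70,-158,0],"turn":-0.09},{"linear":[-85,-192,0],"turn":-0.11},{"linear":[-100,-225,0],"turn":-0.13},{"linear":[-114,-257,0],"turn":-0.15},{"linear":[-126,-283,0],"turn":-0.16},{"linear":[-134,-300,0],"turn":-0.17},{"linear":[-137,-308,0],"turn":-0.17},{"linear":[-137,-308,0],"turn":-0.17},{"linear":[-137,-308,0],"turn":-0.17},{"linear":[-137,-308,0],"turn":-0.17}]}}

```text
t: 8.57
eef_pos: [506.1, 229.5, 276.2]
tcp_rot: [3.141, 0.0, -0.063]
ft_force: [-0.8, -0.7, -1.1]
opening: 0.576
```

Run:
```python
from h import *
from cell import env
s=env.state();print(s['eef_pos'],s['tcp_rot'],s['ft_force'],s['opening'])
out=[]
for n,(a,b,e,f) in(("scene",(110,290,320,500)),("top",(150,330,60,240))):
    p,d=env.read_camera(n);c=env.camera_params(n);np.savez(n+"3.npz",p=p,d=d,**c)
    out.append(cv2.resize(p[a:b,e:f,::-1],(400,400),interpolation=cv2.INTER_CUBIC))
cv2.imwrite("pics/s3.png",np.hstack(out))
```

```text
[506.08552445 229.50296316 276.17880434] [ 3.14145024e+00  2.23860487e-05 -6.32799265e-02] [-0.76169592 -0.72142949 -1.07137816] 0.576210345113435
```

View pics/s3.png

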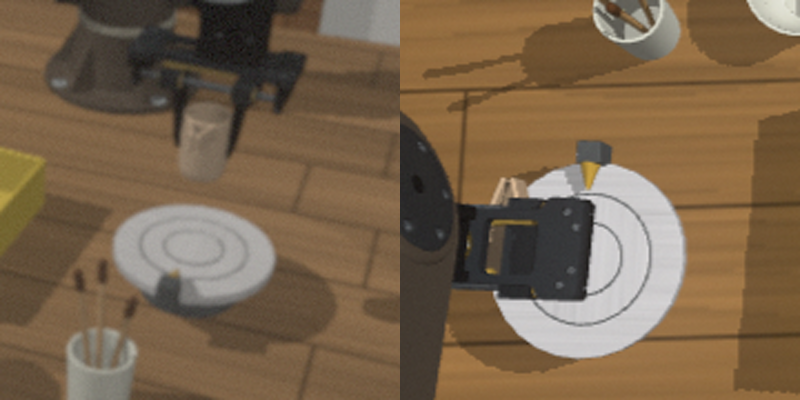

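The pourer, at (205,150) in the left crop, is over the wheel with its beak facing the camera and the pointer. The spout tip is just visible at (510,190) in the right crop, heading the same way as the pointer cone.

{"method": "play_rows", "body": {"targets": [{"linear":[-0.7,-1.3,8],"turn":0},{"linear":[-0.7,-1.3,25],"turn":0},{"linear":[-0.7,-1.3,50],"turn":0},{"linear":[-0.7,-1.3,72],"turn":0},{"linear":[-0.7,-1.3,88],"turn":0},{"linear":[-0.7,-1.3,98],"turn":0},{"linear":[-0.7,-1.3,102],"turn":0},{"linear":[-0.7,-1.3,103],"turn":0},{"linear":[-0.7,-1.3,103],"turn":0},{"linear":[-0.7,-1.3,103],"turn":0}]}}

```text
t: 9.93
eef_pos: [505.4, 231.5, 173.6]
tcp_rot: [-3.141, -0.001, -0.062]
ft_force: [0.9, -0.1, -0.1]
opening: 0.573
```

Run:
```python
from h import *
from cell import env
s=env.state();print(s['eef_pos'],s['tcp_rot'],s['ft_force'],s['opening'])
out=[]
for n,(a,b,e,f) in(("scene",(150,270,350,470)),("top",(190,310,90,210))):
    p,d=env.read_camera(n);c=env.camera_params(n);np.savez(n+"4.npz",p=p,d=d,**c)
    out.append(cv2.resize(p[a:b,e:f,::-1],(400,400),interpolation=cv2.INTER_CUBIC))
cv2.imwrite("pics/s4.png",np.hstack(out))
```

```text
[505.38531662 231.54905786 173.64617214] [-3.14138599e+00 -7.71005869e-04 -6.21789031e-02] [ 0.93652757 -0.14394152 -0.05043731] 0.5725155317666074
```

View pics/s4.png

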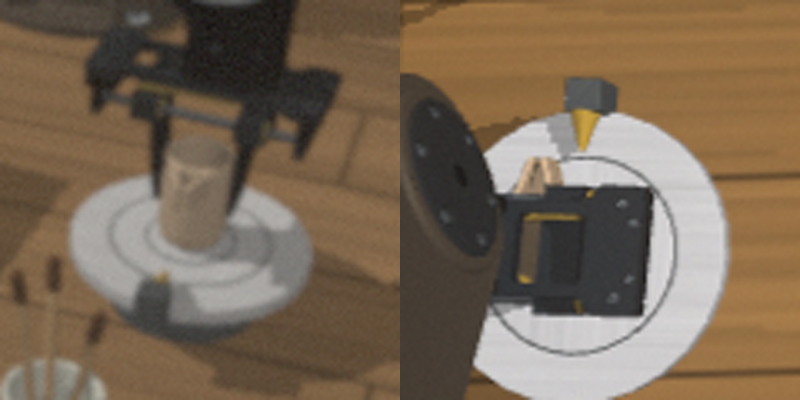

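Run:
```python
from h import *
c=dict(np.load("top4.npz"))
for uv in([131.6,237.7],[128,237.5],[137,237.5]): print(plane(c,uv,60+5.3+75))
cv2.imwrite("pics/s5.png",cv2.resize(c['p'][225:255,115:155,::-1],None,fx=14,fy=14,interpolation=cv2.INTER_NEAREST))
```

```text
[[557.20718001 226.09664982 140.3       ]]
[[557.81749276 233.25777471 140.3       ]]
[[557.28523216 215.40038638 140.3       ]]
```

View pics/s5.png

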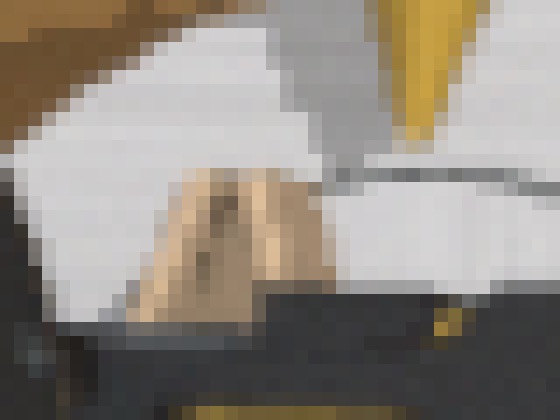

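The spout tip, at about (131,237) in the top view, maps to about (559,227). I expected (558,228), so centring and heading look right. I'll lower it gently.

{"method": "play_rows", "body": {"targets": [{"linear":[0,0.5,1],"turn":0},{"linear":[0,0.5,2],"turn":0},{"linear":[0,0.5,3],"turn":0},{"linear":[0,0.5,4],"turn":0},{"linear":[0,0.5,4.5],"turn":0},{"linear":[0,0.5,5],"turn":0},{"linear":[0,0.5,5],"turn":0},{"linear":[0,0.5,5],"turn":0}]}}

```text
t: 11.02
eef_pos: [505.2, 231.0, 168.2]
tcp_rot: [3.142, -0.0, -0.062]
ft_force: [0.7, 0.0, -0.8]
opening: 0.575
```

{"method": "play_rows", "body": {"targets": [{"linear":[0,0,0.4],"turn":0},{"linear":[0,0,0.8],"turn":0},{"linear":[0,0,0.8],"turn":0},{"linear":[0,0,0.8],"turn":0}]}}

```text
t: 11.52
eef_pos: [505.2, 231.0, 168.2]
tcp_rot: [-3.141, -0.001, -0.062]
ft_force: [-2.7, -1.5, 9.2]
opening: 0.576
```

It has touched down: the force reads +9 N. I'll relieve the press slightly and open slowly.

{"method": "play_rows", "body": {"targets": [{"linear":[0,0,-0.4],"turn":0},{"linear":[0,0,-0.4],"turn":0}]}}

```text
t: 11.78
eef_pos: [505.2, 231.0, 168.2]
tcp_rot: [-3.142, -0.0, -0.062]
ft_force: [-2.5, -0.4, 5.9]
opening: 0.573
```

{"method": "play_rows", "body": {"hand": 60, "targets": [{"linear":[0,0,0],"turn":0},{"linear":[0,0,0],"turn":0},{"linear":[0,0,0],"turn":0}]}}

```text
t: 12.15
eef_pos: [505.3, 231.0, 167.7]
tcp_rot: [3.141, 0.0, -0.062]
ft_force: [0.4, 0.2, 1.1]
opening: 0.628
```

{"method": "play_rows", "body": {"hand": 95, "targets": [{"linear":[0,0,0],"turn":0},{"linear":[0,0,0],"turn":0},{"linear":[0,0,0],"turn":0},{"linear":[0,0,0],"turn":0},{"linear":[0,0,0],"turn":0}]}}

```text
t: 12.78
eef_pos: [505.2, 231.0, 167.8]
tcp_rot: [3.141, -0.0, -0.062]
ft_force: [0.4, -0.3, 0.5]
opening: 0.999
```

{"method": "play_rows", "body": {"targets": [{"linear":[0,0,-5],"turn":0},{"linear":[0,0,-15],"turn":0},{"linear":[0,0,-30],"turn":0},{"linear":[0,0,-55],"turn":0},{"linear":[0,0,-85],"turn":0},{"linear":[0,0,-110],"turn":0},{"linear":[0,0,-125],"turn":0},{"linear":[-10,12,-130],"turn":0},{"linear":[-30,40,-130],"turn":0},{"linear":[-50,90,-130],"turn":0},{"linear":[-60,140,-130],"turn":0},{"linear":[-60,180,-130],"turn":0},{"linear":[-60,200,-130],"turn":0},{"linear":[-60,200,-130],"turn":0}]}}

```text
t: 14.52
eef_pos: [432.0, 34.0, 297.4]
tcp_rot: [3.141, 0.001, -0.065]
ft_force: [-0.1, 0.6, -0.7]
opening: 1.0
```

Run:
```python
from h import *
from cell import env
s=env.state();print(s['t'],s['eef_pos'],s['ft_force'],s['opening'])
for n in("scene","top"):
    p,d=env.read_camera(n);c=env.camera_params(n);np.savez(n+"6.npz",p=p,d=d,**c);cv2.imwrite(f"pics/{n}6.png",p[:,:,::-1])
hsv=cv2.cvtColor(p,cv2.COLOR_RGB2HSV);W=cloud(c,d);Z=W[...,2]
m=((Z>128)&(Z<148)).astype(np.uint8);k,l,st,ce=cv2.connectedComponentsWithStats(m)
for i in range(1,k):
    if st[i,4]>100: print(ce[i],st[i])
m[:200]=0;m[300:]=0;m[:,:90]=0;m[:,180:]=0
for q in cv2.findContours(m,cv2.RETR_CCOMP,cv2.CHAIN_APPROX_NONE)[0]:
    if len(q)<20: continue
    P=plane(c,q[:,0],136)[:,:2];a=np.array([505.5,230.8])
    r=np.hypot(*(P-a).T);f=circ(P[r<31]);t=P[r>46];print(len(P),f,"tip",t.mean(0) if len(t) else 0, np.degrees(np.arctan2(*(t.mean(0)-f[0][:2])[::-1])) if len(t) else 0)
b=cv2.resize(p[205:305,95:195,::-1],(560,560),interpolation=cv2.INTER_CUBIC);cv2.imwrite("pics/c6.png",b)
```

```text
14.525 [431.97537467  34.00252971 297.39968954] [-0.06919986  0.59111124 -0.67325588] 1.0002320860029539
[130.83269962 253.48288973] [116 237  29  34 263]
119 (array([504.35276737, 228.66309731,  24.90091008]), np.float64(2.4043258392696)) tip [555.42154743 226.93700761] -1.9358210747241535
34 (array([-138160.85902148,   12514.28758629,  139235.79834803]), np.float64(0.8405847550549713)) tip [554.09671175 226.21645576] -5.062335118426452
```

View pics/c6.png

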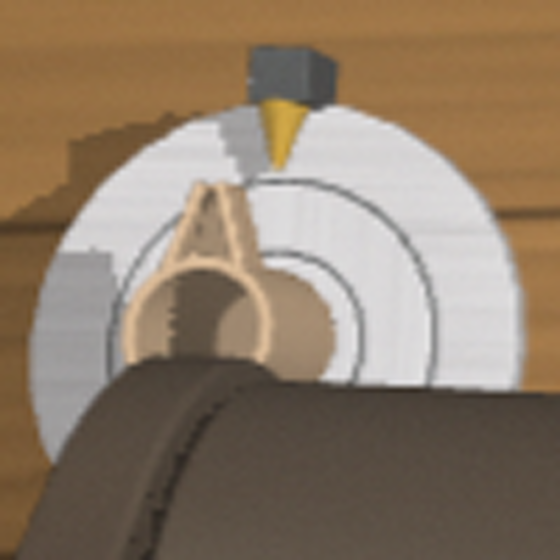

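View pics/scene6.png

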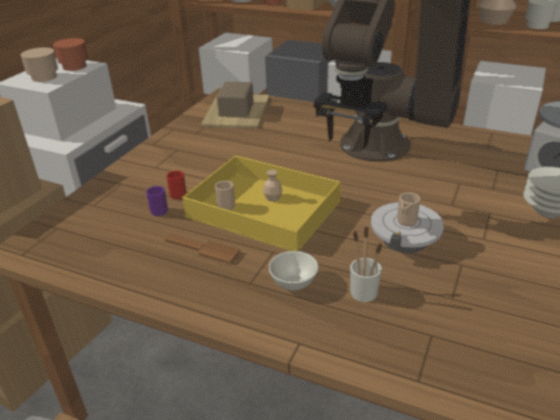

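The pourer stands upright, with its spout at (215,190) in the crop pointing the same way as the cone at (280,160). The forearm hides its rear, so I'll move off for a clean check.

{"method": "play_rows", "body": {"targets": [{"linear":[5,30,0],"turn":0},{"linear":[20,80,0],"turn":0},{"linear":[30,130,0],"turn":0},{"linear":[40,180,0],"turn":0},{"linear":[50,230,0],"turn":0},{"linear":[60,270,0],"turn":0},{"linear":[60,290,0],"turn":0},{"linear":[60,300,0],"turn":0},{"linear":[60,300,0],"turn":0},{"linear":[60,300,0],"turn":0}]}}

```text
t: 15.88
eef_pos: [474.1, -267.0, 298.0]
tcp_rot: [-3.142, -0.0, -0.061]
ft_force: [-0.1, -0.0, -0.1]
opening: 0.998
```

Run:
```python
from h import *
from cell import env
s=env.state();print(s['t'],s['eef_pos'],s['ft_force'])
n="top";p,d=env.read_camera(n);c=env.camera_params(n);np.savez(n+"7.npz",p=p,d=d,**c)
W=cloud(c,d);Z=W[...,2]
m=((Z>126)&(Z<148)).astype(np.uint8)
m[:200]=0;m[300:]=0;m[:,:90]=0;m[:,180:]=0
for q in cv2.findContours(m,cv2.RETR_CCOMP,cv2.CHAIN_APPROX_NONE)[0]:
    if len(q)<20: continue
    P=plane(c,q[:,0],136)[:,:2];a=np.array([505.5,230.8])
    r=np.hypot(*(P-a).T);f=circ(P[r<31]);t=P[r>46];print(len(P),f,"tip",t.mean(0) if len(t) else 0, r.max())
b=cv2.resize(p[205:305,95:195,::-1],(560,560),interpolation=cv2.INTER_CUBIC);cv2.imwrite("pics/c7.png",b)
```

```text
15.875 [ 474.129312   -266.96168521  297.99341334] [-0.12192417 -0.0015956  -0.06304868]
99 (array([506.7718817 , 228.34178318,  26.88408687]), np.float64(0.6566241203081756)) tip [555.52089614 226.22979787] 53.72760114566694
62 (array([506.00559338, 228.17573842,  21.47285193]), np.float64(0.5367240745055577)) tip 0 24.62404458349223
31 (array([-153909.37812304,   12010.52816268,  154889.96198927]), np.float64(0.8504550841356501)) tip [552.39512041 224.81677994] 47.93069692985019
```

View pics/c7.png

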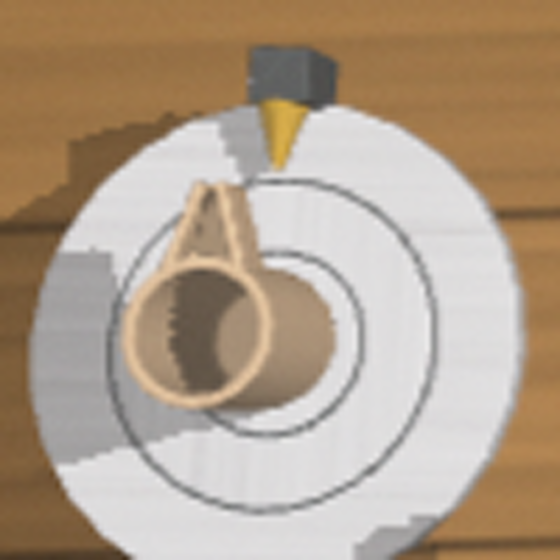

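Run:
```python
from h import *
c=dict(np.load("top7.npz"))
f=lambda x,y:[95+x/5.6-.5,205+y/5.6-.5]
print("rim c",plane(c,f(196,335),136))
print("rim L,R",plane(c,[f(122,335),f(270,335)],136)[:,:2].tolist())
print("foot R",plane(c,f(335,335),60)[0,:2],"ring R",plane(c,f(362,340),60)[0,:2])
for C in([505.5,230.8],[506,229]): 
  ro=[proj(c,[C[0]+24*np.cos(a),C[1]+24*np.sin(a),60]) for a in (np.pi,-np.pi/2)]
  print(C,"foot rear/right crop px",[((u+.5-95)*5.6,(v+.5-205)*5.6) for u,v in ro])
# rim by brightness: brighter than cavity
g=c['p'].astype(int);hsv=cv2.cvtColor(c['p'],cv2.COLOR_RGB2HSV)
m=((hsv[...,1]>50)&(hsv[...,2]>195)).astype(np.uint8);m[:247]=0;m[285:]=0;m[:,:110]=0;m[:,150:]=0
v,u=np.where(m);P=plane(c,np.c_[u,v],136)[:,:2];a=np.array([506,229.5]);r=np.hypot(*(P-a).T);P=P[(r>20)&(r<31)]
print("bright rim",len(P),circ(P),circ(P,24.5))
c3=dict(np.load("scene6.npz"));p=c3['p'];cv2.imwrite("pics/s7.png",cv2.resize(p[180:250,365:450,::-1],None,fx=8,fy=8,interpolation=cv2.INTER_CUBIC))
P6=[proj(c3,[505.5,230.8,60]),proj(c3,[505.5,230.8,136])];print([((u+.5-365)*8,(v+.5-180)*8) for u,v in P6])
```

```text
rim c [[505.32648004 229.70814137 136.        ]]
rim L,R [[506.0840941209326, 255.757943984552], [504.56940536521665, 203.67688539999978]]
foot R [507.82762634 206.82554799] ring R [505.61405562 196.33549574]
[505.5, 230.8] foot rear/right crop px [(np.float64(270.33513062535843), np.float64(406.1614206102403)), (np.float64(334.87109026316284), np.float64(341.09591392724997))]
[506, 229] foot rear/right crop px [(np.float64(275.0716568716773), np.float64(404.7001087386662)), (np.float64(339.5771740101843), np.float64(339.6484245112597))]
bright rim 160 (array([506.96936387, 229.36805671,  24.41974024]), np.float64(1.1322815041635563)) (array([506.96948056, 229.3711906 ,  24.5       ]), np.float64(1.1338807626334542))
[(np.float64(339.87681694661114), np.float64(332.2030311216877)), (np.float64(364.205126316162), np.float64(140.4711619260188))]
```

View pics/s7.png

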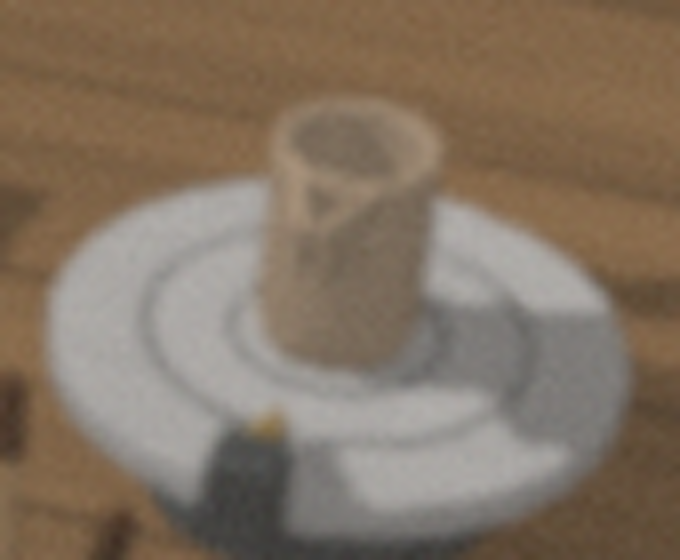

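The foot edge sits where a centred pot's should, at crop x 335 against a predicted 334.9. The rim is centred within about 1–2 mm, and the spout heads about -3° against the pointer's -3.5°. Everything else is still standing, so I'll hand in.

```bash
python3 -c "
from cell import env
print(env.job_done(),env.state()['t'])"
```

```text
the job is handed in; nothing more can be done
the job is handed in; nothing more can be done
```

I lifted the pourer out of the crate by its bare sides, set it down on the banding wheel at about 9 N, released it and moved the arm clear. The job was handed in at about 16 s.

- **Position:** the pourer stands upright, with its foot within about 1 mm of the wheel's centre. My rim measurements disagreed, putting it roughly 1–2.5 mm off. The larger figures come from depth masks that I think lean towards the camera, since they include part of the cup's wall.
- **Spout:** it points at about -3°, against about -3.5° for the pointer.
- **Other pots and bench items:** in the last scene picture the tumbler, vase, look-alikes, bowl, brush pot and paddle look as they did at the start. I checked this by eye and did not measure it.

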